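Wedge a lifted glue joint open for gluing

TASK

The top layer of the clamped laminated board has come unglued at its front end. Pick up the orange nylon wedge by its handle and slide it thin end first, lying flat on the lower layers, straight into the middle of the open joint until it drags snugly between the two, gently, since forcing it would make the split run on. Finish while still holding the wedge in the joint at that depth, so that I can run the glue in; leave the glue bottle, the brush and the tape where they are.

Things in the scene. Friction and masses are not known exactly. Their poses are not given: they have to be found in the camera images.
- wedge: orange nylon opening wedge, 180 mm long, 30 mm wide, about 90 g, lying flat on its flat underside. Origin at the centre of the handle, 8 mm above the underside; x points along it to the thin end, z up. The handle is a block 80 x 30 x 16 mm (from x = -40 to +40 mm), gripped across its 30 mm width from above; the blade (from x = +40 to +140 mm) is 30 mm wide, its top sloping evenly from 10 mm thick at the handle to 2 mm at the tip
- wedge_tip (a point): middle of the wedge's thin end, at its underside: 140 mm in front of and 8 mm below the wedge's origin
- board: fixed laminated board on two dark bearers, 270 x 120 x 70 mm: pale top layer, brown middle, pale bottom, dark old glue in the open joint. Origin in the middle of the front upper edge of the two lower layers (55 mm together), at the mouth of the joint, 80 mm above the bench; x points level into the joint, y to the left. From x = 190 mm the top is still glued; a yellow clamp 0.36 m tall stands there
- top_layer: the lifted top layer, 190 x 120 x 15 mm, front end flush with the lower layers, still fast at its rear end. Origin in the middle of its lower front edge; its height above the board's origin is the open mouth, 4.5 to 7.2 mm at the start, varying, narrowing evenly to nothing at the rear. It springs: 1 mm of lift at the front edge takes about 5 N. A drag of 3 to 5 N on the wedge is snug
- glue_bottle: yellow glue bottle with red cap, 55 mm across, 170 mm tall, loose, standing left of the board; origin at the centre of its foot
- glue_brush: flat glue brush, 54 x 220 x 14 mm, loose, lying to the right of the wedge; origin at the centre of its underside, length along y
- tape: roll of masking tape, 93 mm across, 24 mm high, loose, lying far left; origin at the centre of its underside

How it is judged (in metres and radians):
On the way, in this order (a step that is already met when the one before it is completed fails the run):
1. the wedge is picked up by the gripper, its tip well clear of the bench (height (world z) of wedge_tip above 0.04 m and height (world z) of wedge above 0.045 m and contact force between the fingers and wedge above 2 N), for 0.2 s.
2. the thin end is in the mouth of the split (x of wedge_tip in the frame of board above 0.01 m and z of wedge_tip in the frame of board between -0.003 and 0.008 m and y of wedge_tip in the frame of board between -0.04 and 0.04 m), for 0.1 s.
At the end, for the whole second after the job is handed in: The gripper still holds the wedge, at rest, flat (within 6 degrees) and straight (within 11 degrees) in the open joint: tip 25 mm or more in, within 35 mm of the middle and 8 mm of the lower layers; the wedge bears on the lower layers and the sprung top layer presses on it with 2.5 to 14 N (contact force between the fingers and wedge above 2 N and contact force between wedge and top_layer between 2.5 and 14 N and contact force between wedge and board above 0.5 N and x of wedge_tip in the frame of board above 0.025 m and y of wedge_tip in the frame of board between -0.035 and 0.035 m and angle between the x axis of wedge and the x axis of board, either way round below 0.2 rad and angle between wedge's own z axis and vertical below 0.1 rad and linear speed of wedge below 0.01 m/s and z of wedge_tip in the frame of board between -0.003 and 0.008 m); the arm keeps its last pose, push and grip.
It fails at once if the wedge is forced: more than 20 N between it and the top layer (the split would run on) (contact force between wedge and top_layer above 20 N).
It fails at once if the wedge is rammed or pressed on the lower layers with more than 30 N (contact force between wedge and board above 30 N).
It fails at once if the lifted layer is pried with the gripper or arm (contact force between any of the arm, the fingers and top_layer above 2 N).
It fails at once if the glue bottle, the brush or the tape is disturbed by more than 20 mm or the bottle tipped (distance of any of glue_bottle, glue_brush, tape from where it was at the start of the episode above 0.02 m or angle between glue_bottle's own z axis and vertical above 0.3 rad).
It also fails if it takes over 45 s, if anything falls off the work surface, if the arm or the gripper's body presses on something with over 40 N, if the wrist force passes 120 N, or if a joint passes its speed limit or range.

ROBOT

A 6-joint arm with a two-finger parallel gripper is mounted at the origin on a cart in front of the work surface, level with it; the furniture and walls round the work are solid. World frame = base frame: x ahead of the robot, y to its left, z up, the work surface at z = 0. Lengths are in mm, angles in rad, forces in N, time in s.
With the tool pointing down it reaches from about 375 to 825 mm from the base axis. Payload 5.5 kg.
Tool frame: the origin (TCP) lies on the centre line of the jaws, within the pads' length; the fingertips stand ahead of it and the grasp point (between the pads) lies 8 mm behind it (ctrl.tips_ahead is the z of the fingertips in the tool frame, in mm); z points along the fingers, y is the line along which they close (so a half turn about z gives the same grasp; the last joint's range is limited). The gripper opens to 85 mm and grips with 20 to 120 N. Pads are 22 mm wide; open, the fingers measure 114 mm over their backs; the gripper's body (76 mm by 85 mm) begins 54 mm behind the grasp point. The pads swing forward as they close: fully open they stand 13 mm farther back than shut.
Start: joints at [-1.324, 0.314, -0.047, 1.21, 0, 1.571], TCP at [146.578, -581.816, 242.299] pointing down, gripper open.
Joint ranges: [-2.67, 2.67], [-0.69, 1.73], [-1.03, 1.25], [-2.08, 2.16], [-1.42, 1.45], [-3.14, 3.14]. Speed limits (rad/s): [2.39, 2.39, 3.01, 3.14, 3.14, 3.14].

INTERFACE

Orientations are given as a unit quaternion [w, x, y, z].
In Python, from workcell import ctrl gives the robot as it stands.
- The arm moves only by the tool apply_moves, never from a script. Its argument "targets" is a list of rows, each an object of numbers: "hand": the finger opening in mm, from 0 to 85.4; "dx", "dy", "dz": the shift along the tool's x, y, z in mm; "yaw": the turn about the tool's z in degrees. A call has 1 to 10 rows; each row is the pose to reach, as a shift and turn from the pose commanded when the call began, along the tool's axes at that moment; what a row does not reach only later rows make up. A row lasts 1/10 s, in which the tool goes at most 50 mm and 8.59 degrees, less where a joint would pass 70% of its speed; a pose out of reach is approached as far as the arm can. A call with a gripper value outside its range is refused whole. The fingers move at their own pace and stop on an object; "force" is the grip in N (left out, the last holds). Time passes only in rows, so rows that repeat a pose let the fingers close. It gives the time, the measured TCP pose, the force, the opening and the grip force at its end, in the units of the state.
- ctrl.state(): the state, without advancing time (a new reading comes with each control period).
- ctrl.capture(name): name is "scene" or "top"; returns a dict with "frame" (400x640x3 uint8, red, green, blue), "camera_matrix" (3x3 intrinsics, pixels), "D" ([k1, k2, p1, p2, k3] as OpenCV has them; the pictures are not rectified), "pose" (4x4, takes a point from camera to world coordinates). Camera axes: x right, y up, looking along -z (the intrinsics and any distortion apply to the point x, -y, -z); pixel columns grow to the right and rows downward; lengths in mm; the calibration is good to about 2 mm. A picture is of the moment at which its call begins. There is no depth.
- ctrl.close_job(): hands the job in; it is judged then, once.
The state is a dict: "t": time; "joints": joint angles; "qd": joint speeds; "joint_efforts": joint torques, N m; "ee_pos": TCP position; "ee_rot": TCP orientation; "force": force on the tool from outside, world axes, zero at the start; "moment": the same for the moment, N m; "gripper_width": finger opening in mm; "grasp_force": force on a finger pad.
Only numpy, scipy, OpenCV 4.12 (cv2) and the standard library are available. Lean on these libraries where they do the work, as an engineer would, in place of code of your own. Each camera call takes 0.05 s, during which the arm holds its last target. There are 200 camera calls.

## Working session

There is one attempt and no reset: what is moved stays moved. The work goes in short steps, Python scripts to look and compute and a tool call to move; the robot and the scene stay as the last step left them, time stands still between calls to the robot, and variables do not carry over. Pictures are saved under pics/ and viewed, at most 10 in all, crops included, and the job is handed in when it is done.

Besides the shell and the picture viewer there is one more tool, called after "Emit:" in YAML: its name, and indented under it one key for each argument. apply_moves: Moves the arm, as the interface text tells. Its arguments: {"type":"object","properties":{"targets":{"type":"array"},"force":{"type":"number"}},"required":["targets"]}

```bash
mkdir -p pics; ls; python3 - <<'E'
from workcell import ctrl
import cv2,numpy as np
s=ctrl.state();print(s, ctrl.tips_ahead)
for n in("scene","top"):
    c=ctrl.capture(n);cv2.imwrite(f"pics/{n}0.png",c["frame"][:,:,::-1]);print(n,c["camera_matrix"],c["D"],np.round(c["pose"],3))
E
```

```text
pics
{'t': 0.0, 'joints': array([-1.32401919e+00,  3.14216425e-01, -4.80872863e-02,  1.21018092e+00,
        2.21701617e-05,  1.57077106e+00]), 'qd': array([ 0.00037058, -0.00087413,  0.0017817 , -0.00218307, -0.00081954,
        0.00049261]), 'joint_efforts': array([ 1.18845401e-03, -5.39599192e+01,  3.39743936e+01,  1.92234828e-02,
        2.60174929e-04, -1.39329921e-05]), 'ee_pos': array([ 146.43902915, -581.28182491,  241.43669281]), 'ee_rot': array([-8.39101888e-04,  9.92395376e-01,  1.23088198e-01, -9.28834876e-05]), 'force': array([-0.4443967 , -0.51814126, -0.27411373]), 'moment': array([-0.01015042, -0.03924068,  0.03378866]), 'grasp_force': 0.0, 'gripper_width': 85.95483828018949} 11.0
scene [[417.86572951   0.         325.32223159]
 [  0.         417.86572951 206.99467362]
 [  0.           0.           1.        ]] [-0.11086939  0.          0.          0.          0.        ] [[ 8.160000e-01  3.510000e-01 -4.600000e-01 -2.407960e+02]
 [-5.790000e-01  4.920000e-01 -6.510000e-01 -9.657780e+02]
 [-2.000000e-03  7.970000e-01  6.040000e-01  1.083366e+03]
 [ 0.000000e+00  0.000000e+00  0.000000e+00  1.000000e+00]]
top [[405.01781063   0.         321.94181504]
 [  0.         405.01781063 199.40271919]
 [  0.           0.           1.        ]] [-0.05070895  0.          0.          0.          0.        ] [[-1.400000e-02  9.860000e-01 -1.640000e-01  3.321590e+02]
 [-1.000000e+00 -1.200000e-02  1.100000e-02  9.269800e+01]
 [ 9.000000e-03  1.650000e-01  9.860000e-01  1.319174e+03]
 [ 0.000000e+00  0.000000e+00  0.000000e+00  1.000000e+00]]
```

View pics/scene0.png

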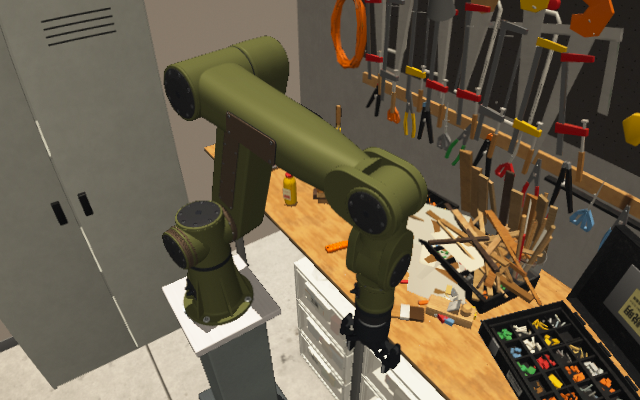

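View pics/top0.png

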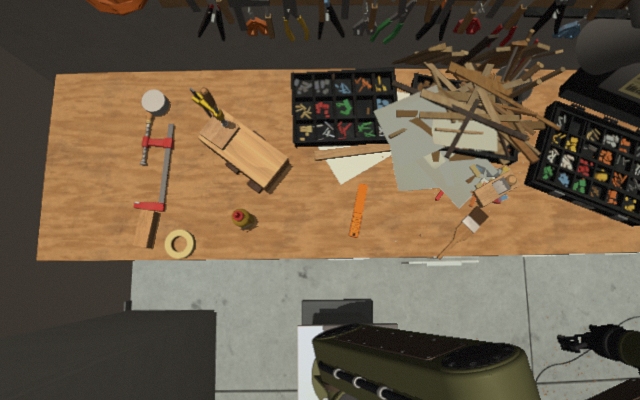

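The top view shows the wedge at about (357,210), the board's front end at about (272,175), the bottle at (241,218), the brush at (470,225) and the tape at (180,243). In the scene view the arm hides the board. Next I'll zoom in on the top view and measure.

```bash
cat >h.py <<'E'
from workcell import ctrl
import cv2,numpy as np
def ray(c,uv):
    p=cv2.undistortPoints(np.float64(uv).reshape(-1,1,2),c["camera_matrix"],np.float64(c["D"])).reshape(-1,2)
    d=np.c_[p[:,0],-p[:,1],-np.ones(len(p))]@c["pose"][:3,:3].T
    return c["pose"][:3,3],d/np.linalg.norm(d,axis=1)[:,None]
def plane(c,uv,z):
    o,d=ray(c,uv);return o+d*((z-o[2])/d[:,2])[:,None]
def two(c1,u1,c2,u2):
    o1,d1=ray(c1,u1);o2,d2=ray(c2,u2);out=[]
    for a,b in zip(d1,d2):
        t=np.linalg.lstsq(np.c_[a,-b],o2-o1,rcond=None)[0]
        p,q=o1+a*t[0],o2+b*t[1];out.append(np.r_[(p+q)/2,np.linalg.norm(p-q)])
    return np.array(out)
def proj(c,P):
    T=np.linalg.inv(c["pose"]);X=np.atleast_2d(P)@T[:3,:3].T+T[:3,3]
    return cv2.projectPoints(X*[1,-1,-1],np.zeros(3),np.zeros(3),c["camera_matrix"],np.float64(c["D"]))[0].reshape(-1,2)
def orange(c,box):
    x0,y0,x1,y1=box;h=cv2.cvtColor(c["frame"],cv2.COLOR_RGB2HSV)
    m=cv2.inRange(h,(5,200,150),(16,255,255));k=np.zeros_like(m);k[y0:y1,x0:x1]=m[y0:y1,x0:x1]
    cs=cv2.findContours(k,cv2.RETR_EXTERNAL,cv2.CHAIN_APPROX_NONE)[0]
    return max(cs,key=cv2.contourArea)
def zoom(c,box,k,name):
    x0,y0,x1,y1=box;cv2.imwrite(f"pics/{name}.png",cv2.resize(c["frame"][y0:y1,x0:x1,::-1],None,fx=k,fy=k,interpolation=cv2.INTER_CUBIC))
E
python3 - <<'E'
from h import *
c=ctrl.capture("top");zoom(c,(190,70,390,260),3,"topz")
w=orange(c,(330,170,390,250));r=cv2.minAreaRect(w);b=cv2.boxPoints(r);print(r,b,plane(c,b,10))
print(w[w[:,0,1].argmin()],w[w[:,0,1].argmax()])
E
```

```text
((358.04718017578125, 209.91510009765625), (8.170125007629395, 52.767948150634766), 10.619654655456543) [[349.1698  235.09435]
 [358.89435 183.23021]
 [366.92456 184.73586]
 [357.2     236.59999]] [[432.31721762  -8.87228597  10.        ]
 [603.07074025 -45.2292357   10.        ]
 [597.69726608 -71.65265714  10.        ]
 [427.09865101 -34.74489193  10.        ]]
[[360 184]] [[355 236]]
```

View pics/topz.png

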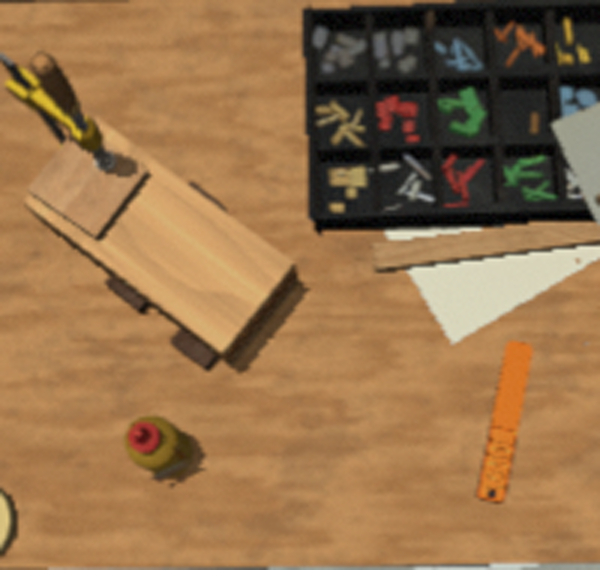

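The wedge points away from the robot: the handle with the lettering is at the near end, and its heading is about -12°. I'll locate the board's corners and turn the tool slightly to find the sign of joint 6.

Emit:
apply_moves:
  targets:
    - {"yaw":5,"hand":60}
    - {"yaw":5,"hand":60}

```text
invalid input
```

```bash
python3 - <<'E'
from h import *
print(ctrl.state()["joints"])
c=ctrl.capture("top")
uv=[[289.3,159.3],[264,188.3]]
P=plane(c,uv,101);print(P,np.linalg.norm(P[0]-P[1]));d=P[0]-P[1];print(np.degrees(np.arctan2(d[0],-d[1])))
print(plane(c,[[241,216]],150))
E
```

```text
[-1.32398610e+00  3.14077619e-01 -4.78161811e-02  1.21020503e+00
  1.45659822e-05  1.57080366e+00]
[[662.48659575 178.13508863 101.        ]
 [571.81547189 255.61215072 101.        ]] 119.26419349834599
49.48662739916282
[[480.95525278 315.20055934 150.        ]]
```

Emit:
apply_moves:
  targets:
    - {"dx":0,"dy":0,"dz":0,"yaw":5,"hand":60}
    - {"dx":0,"dy":0,"dz":0,"yaw":5,"hand":60}
  force: 40

```text
t: 0.4
ee_pos: [146.5, -581.7, 242.0]
ee_rot: [-0.0, 0.997, 0.08, -0.0]
force: [1.0, -0.1, -0.1]
gripper_width: 60.7
grasp_force: 0.0
```

```bash
python3 - <<'E'
from h import *
s=ctrl.state();print(s["joints"],s["t"],s["ee_rot"])
E
```

```text
[-1.32398614e+00  3.13722100e-01 -4.73700035e-02  1.21016384e+00
 -2.73151505e-05  1.65841179e+00] 0.4 [-2.24328815e-04  9.96833775e-01  7.95133411e-02 -5.17149692e-05]
```

Emit:
apply_moves:
  targets:
    - {"dx":20,"dy":-25,"dz":0,"yaw":-8,"hand":60}
    - {"dx":40,"dy":-50,"dz":0,"yaw":-16,"hand":60}
    - {"dx":60,"dy":-75,"dz":0,"yaw":-24,"hand":60}
    - {"dx":80,"dy":-100,"dz":0,"yaw":-32,"hand":60}
    - {"dx":101,"dy":-123,"dz":0,"yaw":-40,"hand":60}
    - {"dx":121,"dy":-148,"dz":0,"yaw":-48,"hand":60}
    - {"dx":141,"dy":-172,"dz":0,"yaw":-56,"hand":60}
    - {"dx":161,"dy":-197,"dz":0,"yaw":-64,"hand":60}
    - {"dx":181,"dy":-222,"dz":0,"yaw":-72,"hand":60}
    - {"dx":202,"dy":-246,"dz":0,"yaw":-80,"hand":60}

```text
t: 1.4
ee_pos: [307.3, -305.6, 242.4]
ee_rot: [0.0, 0.71, 0.705, 0.0]
force: [-0.3, -0.1, -0.1]
gripper_width: 60.3
grasp_force: 0.0
```

```bash
python3 - <<'E'
from h import *
s=ctrl.state();q=s["ee_rot"];p=s["ee_pos"];a=2*np.arctan2(q[2],q[1]);print(s["joints"],p,np.degrees(a))
w=np.array([468,-31])-p[:2];print(w@[np.cos(a),np.sin(a)],w@[np.sin(a),-np.cos(a)],np.degrees(a)-167.8)
E
```

```text
[-7.82723376e-01 -5.44940148e-04 -4.19145043e-01  1.15195266e+00
  3.54403338e-05  7.95409643e-01] [ 307.26413321 -305.60879106  242.40147071] 89.57963876856152
275.78065865869786 158.7168400205738 -78.22036123143849
```

Emit:
apply_moves:
  targets:
    - {"dx":28,"dy":16,"dz":0,"yaw":-8,"hand":60}
    - {"dx":55,"dy":32,"dz":0,"yaw":-16,"hand":60}
    - {"dx":83,"dy":48,"dz":0,"yaw":-24,"hand":60}
    - {"dx":110,"dy":64,"dz":0,"yaw":-32,"hand":60}
    - {"dx":138,"dy":79,"dz":0,"yaw":-40,"hand":60}
    - {"dx":165,"dy":95,"dz":0,"yaw":-48,"hand":60}
    - {"dx":193,"dy":111,"dz":0,"yaw":-56,"hand":60}
    - {"dx":221,"dy":127,"dz":0,"yaw":-64,"hand":60}
    - {"dx":248,"dy":143,"dz":0,"yaw":-72,"hand":60}
    - {"dx":276,"dy":159,"dz":0,"yaw":-78,"hand":60}

```text
t: 2.4
ee_pos: [470.5, -32.0, 242.4]
ee_rot: [0.0, 0.108, 0.994, -0.0]
force: [-0.5, -0.3, 0.3]
gripper_width: 59.5
grasp_force: 0.0
```

```bash
python3 - <<'E'
from h import *
s=ctrl.state();q=s["ee_rot"];p=s["ee_pos"];a=2*np.arctan2(q[2],q[1]);print(s["joints"],p,np.degrees(a))
c=ctrl.capture("scene")
print(proj(c,[[468,-31,16],[600,-58,2],[617,217,80]]))
zoom(c,(220,140,420,290),4,"sc1")
E
```

```text
[-6.79131055e-02  7.22382167e-02 -3.43283447e-01  1.15501578e+00
 -1.34647026e-04  1.49135431e-01] [470.54428312 -32.04851671 242.37660736] 167.56403391684788
[[335.62071637 244.6092628 ]
 [366.82776957 237.80344372]
 [329.30245021 187.42107098]]
```

View pics/sc1.png

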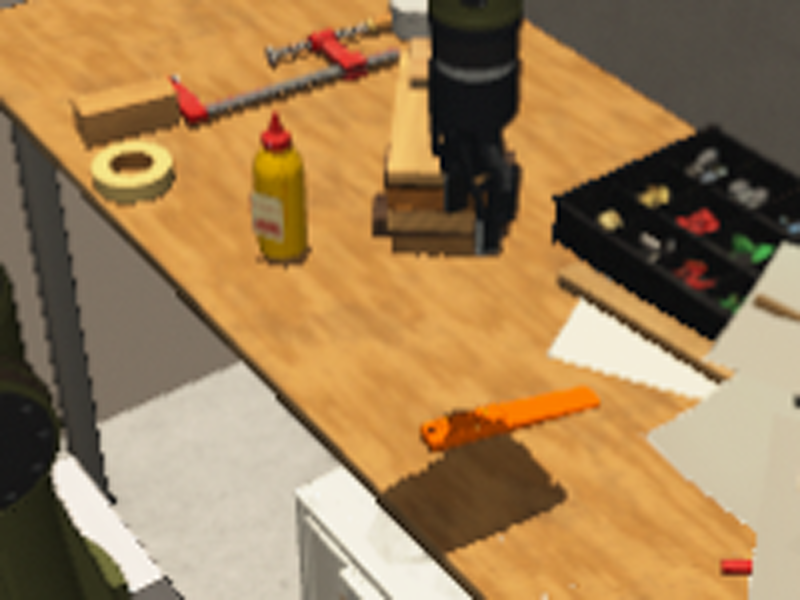

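The scene view shows the wedge handle end at about (326,249) and the tip at (369.5,240). The board's front-left corner is at about (317,185). I'll triangulate these against the top view.

```bash
python3 - <<'E'
from h import *
c=ctrl.capture("scene");t=ctrl.capture("top")
w=orange(c,(310,225,380,260));r=cv2.boxPoints(cv2.minAreaRect(w)).round(1);print(r.tolist())
print(two(t,[[362.9,184],[353.2,235.8],[264,188.3]],c,[[369.5,239],[325.8,248.3],[317,185]]).round(1))
wt=orange(t,(330,170,390,240));print(cv2.minAreaRect(wt))
cen=plane(t,[cv2.minAreaRect(wt)[0]],5);print(cen)
E
```

```text
[[338.70001220703125, 241.3000030517578], [368.29998779296875, 235.3000030517578], [369.6000061035156, 242.10000610351562], [340.0, 248.0]]
[[606.5 -62.   -5.7   6.8]
 [429.5 -21.6  10.7   0.7]
 [577.3 256.3  85.8   5.8]]
((355.5, 233.0), (3.0, 6.0), 0.0)
[[439.22430268 -30.01654315   5.        ]]
```

Emit:
apply_moves:
  targets:
    - {"dx":5,"dy":1.5,"dz":40,"yaw":0,"hand":60}
    - {"dx":5,"dy":1.5,"dz":80,"yaw":0,"hand":60}
    - {"dx":5,"dy":1.5,"dz":120,"yaw":0,"hand":60}
    - {"dx":5,"dy":1.5,"dz":160,"yaw":0,"hand":60}
    - {"dx":5,"dy":1.5,"dz":195,"yaw":0,"hand":60}
    - {"dx":5,"dy":1.5,"dz":215,"yaw":0,"hand":60}
    - {"dx":5,"dy":1.5,"dz":223,"yaw":0,"hand":60}
    - {"dx":5,"dy":1.5,"dz":228,"yaw":0,"hand":60}
    - {"dx":5,"dy":1.5,"dz":228,"yaw":0,"hand":60}
    - {"dx":5,"dy":1.5,"dz":228,"yaw":0,"hand":60}

```text
t: 3.55
ee_pos: [466.5, -30.9, 15.4]
ee_rot: [0.001, 0.112, 0.994, 0.0]
force: [0.3, 0.3, 1.1]
gripper_width: 60.0
grasp_force: 0.0
```

Emit:
apply_moves:
  targets:
    - {"dx":0,"dy":0,"dz":0,"yaw":0,"hand":40}
    - {"dx":0,"dy":0,"dz":0,"yaw":0,"hand":30}
    - {"dx":0,"dy":0,"dz":0,"yaw":0,"hand":20}
    - {"dx":0,"dy":0,"dz":0,"yaw":0,"hand":20}
    - {"dx":0,"dy":0,"dz":0,"yaw":0,"hand":20}
    - {"dx":0,"dy":0,"dz":0,"yaw":0,"hand":20}
    - {"dx":0,"dy":0,"dz":0,"yaw":0,"hand":20}
    - {"dx":0,"dy":0,"dz":0,"yaw":0,"hand":20}
  force: 60

```text
t: 4.35
ee_pos: [466.3, -30.7, 15.4]
ee_rot: [0.001, 0.112, 0.994, -0.0]
force: [-1.5, -0.5, 8.1]
gripper_width: 28.1
grasp_force: 59.6
```

Emit:
apply_moves:
  targets:
    - {"dx":0,"dy":0,"dz":-15,"yaw":0,"hand":20}
    - {"dx":0,"dy":0,"dz":-40,"yaw":0,"hand":20}
    - {"dx":0,"dy":0,"dz":-70,"yaw":0,"hand":20}
    - {"dx":0,"dy":0,"dz":-100,"yaw":0,"hand":20}
    - {"dx":0,"dy":0,"dz":-120,"yaw":0,"hand":20}
    - {"dx":0,"dy":0,"dz":-120,"yaw":0,"hand":20}
    - {"dx":0,"dy":0,"dz":-120,"yaw":0,"hand":20}
    - {"dx":0,"dy":0,"dz":-120,"yaw":0,"hand":20}

```text
t: 5.15
ee_pos: [464.5, -30.6, 133.1]
ee_rot: [-0.001, 0.112, 0.994, -0.0]
force: [0.9, -0.8, -1.2]
gripper_width: 28.1
grasp_force: 59.6
```

```bash
python3 - <<'E'
from h import *
s=ctrl.state();q=s["ee_rot"];p=s["ee_pos"];a=2*np.arctan2(q[2],q[1]);print(s["joints"],p,np.degrees(a),s["force"],s["moment"],s["gripper_width"])
c=ctrl.capture("scene");t=ctrl.capture("top")
im=[]
for k,P in((c,[540,-46,122]),(t,[540,-46,122])):
    u,v=proj(k,P)[0].astype(int);im.append(cv2.resize(k["frame"][v-40:v+40,u-50:u+50,::-1],None,fx=4,fy=4,interpolation=cv2.INTER_CUBIC));print(u,v)
cv2.imwrite("pics/held.png",np.hstack(im))
E
```

```text
[-6.57887057e-02  1.41654870e-01 -5.27622367e-01  9.03507873e-01
  1.52175809e-05  1.58582117e-01] [464.49876104 -30.59805777 133.06315572] 167.1444979311892 [ 0.94070489 -0.79609832 -1.20934764] [-0.03884066  0.11655864 -0.0111251 ] 28.05814418536708
354 217
363 196
```

View pics/held.png

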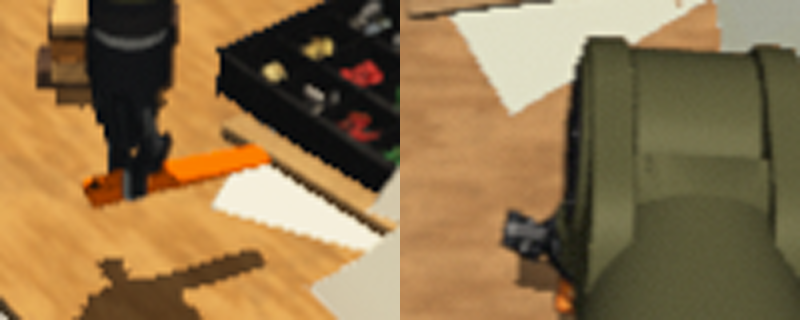

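The wedge is held firmly and looks level. Its blade points to the tip at about (267,157) in the left crop. I'll carry it to about 40 mm in front of the mouth and turn it to the board's heading of 49.5°.

Emit:
apply_moves:
  targets:
    - {"dx":-1,"dy":14,"dz":0,"yaw":-7.8,"hand":20}
    - {"dx":-2,"dy":29,"dz":0,"yaw":-15.6,"hand":20}
    - {"dx":-4,"dy":43,"dz":0,"yaw":-23.4,"hand":20}
    - {"dx":-5,"dy":58,"dz":0,"yaw":-31.2,"hand":20}
    - {"dx":-6,"dy":72,"dz":0,"yaw":-39,"hand":20}
    - {"dx":-7,"dy":87,"dz":0,"yaw":-46.8,"hand":20}
    - {"dx":-9,"dy":101,"dz":0,"yaw":-54.6,"hand":20}
    - {"dx":-10,"dy":116,"dz":0,"yaw":-62.4,"hand":20}
    - {"dx":-10,"dy":116,"dz":0,"yaw":-62.4,"hand":20}
    - {"dx":-10,"dy":116,"dz":0,"yaw":-62.4,"hand":20}

```text
t: 6.25
ee_pos: [500.4, 80.0, 133.4]
ee_rot: [-0.001, -0.418, 0.908, 0.0]
force: [0.1, -0.7, -0.0]
gripper_width: 27.8
grasp_force: 59.6
```

```bash
python3 - <<'E'
from h import *
s=ctrl.state();q=s["ee_rot"];p=s["ee_pos"];a=2*np.arctan2(q[2],q[1]);print(s["joints"],p,np.degrees(a),s["force"],s["moment"])
c=ctrl.capture("scene");t=ctrl.capture("top")
u=np.array([.649,.760,0]);O=np.array([617,217,80.])
im=[]
for k in(c,t):
    x,y=proj(k,O-40*u)[0].astype(int);im.append(cv2.resize(k["frame"][y-37:y+37,x-33:x+33,::-1],None,fx=6,fy=6,interpolation=cv2.INTER_CUBIC));print(x-33,y-37)
    print(proj(k,[O,O-30*u+[0,0,35]]))
cv2.imwrite("pics/pre.png",np.hstack(im))
E
```

```text
[ 1.58849439e-01  2.14554517e-01 -4.36789303e-01  9.21263502e-01
 -3.78276407e-04 -7.04039957e-01] [500.40346624  80.04165808 133.40710925] 229.43994018363534 [ 0.08707898 -0.70164285 -0.04990113] [-0.00706678  0.04980518  0.01559014]
295 155
[[329.30245021 187.42107098]
 [328.74134169 184.52797336]]
254 146
[[277.35746598 175.27646897]
 [283.68501541 178.87118055]]
```

View pics/pre.png

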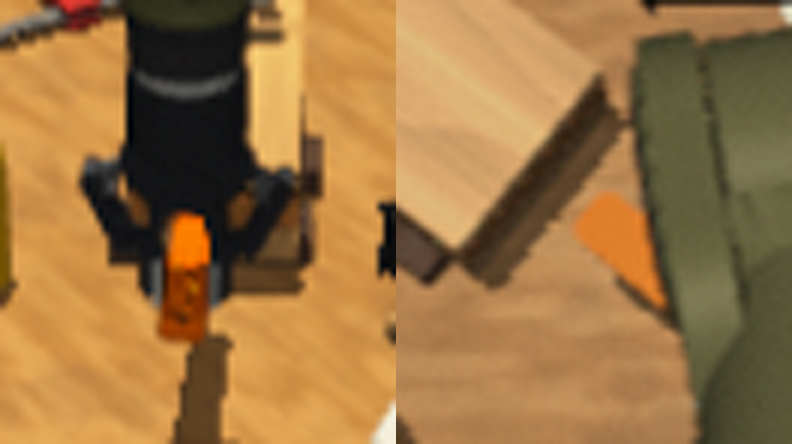

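The right crop (top view) shows the tip's middle at about pixel (287.2,181.5), and the board's front corners at (288.5,159) and (264,187.7). Next comes the lateral offset.

```bash
python3 - <<'E'
from h import *
t=ctrl.capture("top")
tip=plane(t,[[287.2,181.5]],120)[0]
P=plane(t,[[288.9,159.1],[264,188]],101);O=P.mean(0);y=(P[1]-P[0])/np.linalg.norm(P[1]-P[0]);x=np.array([y[1],-y[0],0])
print(O,np.degrees(np.arctan2(x[1],x[0])),tip,(tip-O)@x,(tip-O)@y)
s=ctrl.state();d=tip-s["ee_pos"];print(d,np.degrees(np.arctan2(d[1],d[0])),np.linalg.norm(d[:2]))
E
```

```text
[617.94650819 217.49875519 101.        ] 49.851503040554555 [588.17180299 183.13339693 120.        ] -45.46591440752903 0.6012863423410982
[ 87.59024308 103.57557774 -13.9264967 ] 49.77996732016813 135.64641899741713
```

Emit:
apply_moves:
  targets:
    - {"dx":0,"dy":0,"dz":12,"yaw":0,"hand":20}
    - {"dx":0,"dy":0,"dz":25,"yaw":0,"hand":20}
    - {"dx":-5,"dy":0,"dz":33,"yaw":0,"hand":20}
    - {"dx":-12,"dy":0,"dz":36.5,"yaw":0,"hand":20}
    - {"dx":-20,"dy":0,"dz":36.5,"yaw":0,"hand":20}
    - {"dx":-25,"dy":0,"dz":36.5,"yaw":0,"hand":20}
    - {"dx":-25,"dy":0,"dz":36.5,"yaw":0,"hand":20}
    - {"dx":-25,"dy":0,"dz":36.5,"yaw":0,"hand":20}

```text
t: 7.2
ee_pos: [517.6, 99.5, 98.1]
ee_rot: [0.0, -0.419, 0.908, -0.0]
force: [0.6, -0.2, -0.6]
gripper_width: 28.5
grasp_force: 59.6
```

```bash
python3 - <<'E'
from h import *
s=ctrl.state();print(s["ee_pos"],s["ee_rot"],s["force"],s["moment"])
c=ctrl.capture("scene");t=ctrl.capture("top")
O=np.array([618,217.5,80.]);im=[]
for k in(c,t):
    x,y=proj(k,O)[0].astype(int);im.append(cv2.resize(k["frame"][y-25:y+35,x-25:x+25,::-1],None,fx=8,fy=8,interpolation=cv2.INTER_CUBIC));print(x-25,y-25)
cv2.imwrite("pics/pre2.png",np.hstack(im))
E
```

```text
[517.62588204  99.4545021   98.10130354] [ 2.02919261e-04 -4.19193483e-01  9.07896894e-01 -1.15061562e-04] [ 0.57264074 -0.24170823 -0.64428703] [-0.01922264  0.00571508 -0.00534398]
304 162
252 149
```

View pics/pre2.png

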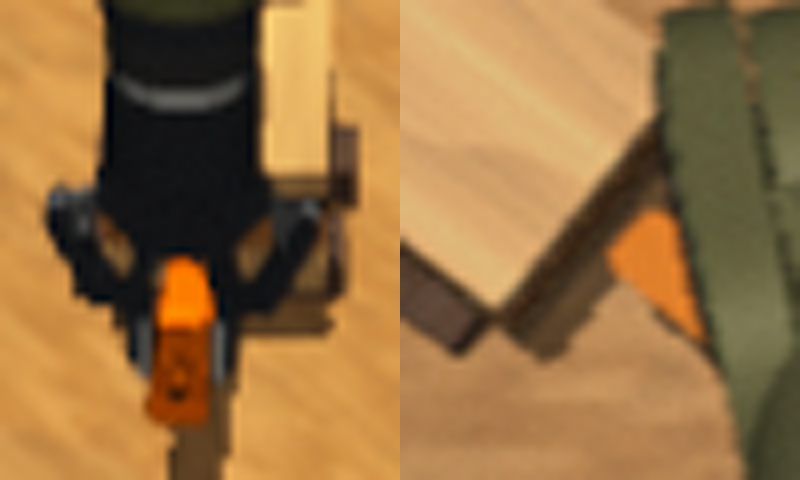

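Alignment is good and the tip is about 20 mm out. I'll lower it 1.2 mm and creep forward, watching the force.

Emit:
apply_moves:
  targets:
    - {"dx":-3,"dy":0,"dz":1.2,"yaw":0,"hand":20}
    - {"dx":-6,"dy":0,"dz":1.2,"yaw":0,"hand":20}
    - {"dx":-9,"dy":0,"dz":1.2,"yaw":0,"hand":20}
    - {"dx":-12,"dy":0,"dz":1.2,"yaw":0,"hand":20}
    - {"dx":-15,"dy":0,"dz":1.2,"yaw":0,"hand":20}
    - {"dx":-17,"dy":0,"dz":1.2,"yaw":0,"hand":20}
    - {"dx":-17,"dy":0,"dz":1.2,"yaw":0,"hand":20}
    - {"dx":-17,"dy":0,"dz":1.2,"yaw":0,"hand":20}

```text
t: 8.1
ee_pos: [528.3, 112.1, 96.5]
ee_rot: [-0.0, -0.419, 0.908, -0.0]
force: [0.3, -0.5, -1.6]
gripper_width: 28.3
grasp_force: 59.6
```

Emit:
apply_moves:
  targets:
    - {"dx":-1,"dy":0,"dz":0,"yaw":0,"hand":20}
    - {"dx":-2,"dy":0,"dz":0,"yaw":0,"hand":20}
    - {"dx":-3,"dy":0,"dz":0,"yaw":0,"hand":20}
    - {"dx":-4,"dy":0,"dz":0,"yaw":0,"hand":20}
    - {"dx":-4,"dy":0,"dz":0,"yaw":0,"hand":20}

```text
t: 8.6
ee_pos: [531.1, 115.3, 96.6]
ee_rot: [0.0, -0.419, 0.908, -0.0]
force: [-0.7, -0.7, -1.7]
gripper_width: 28.1
grasp_force: 59.6
```

Emit:
apply_moves:
  targets:
    - {"dx":-1,"dy":0,"dz":0,"yaw":0,"hand":20}
    - {"dx":-2,"dy":0,"dz":0,"yaw":0,"hand":20}
    - {"dx":-3,"dy":0,"dz":0,"yaw":0,"hand":20}
    - {"dx":-3,"dy":0,"dz":0,"yaw":0,"hand":20}

```text
t: 9.0
ee_pos: [533.0, 117.6, 96.6]
ee_rot: [0.0, -0.419, 0.908, -0.0]
force: [0.6, -0.1, -0.9]
gripper_width: 28.4
grasp_force: 59.6
```

Emit:
apply_moves:
  targets:
    - {"dx":-1,"dy":0,"dz":0,"yaw":0,"hand":20}
    - {"dx":-2,"dy":0,"dz":0,"yaw":0,"hand":20}
    - {"dx":-3,"dy":0,"dz":0,"yaw":0,"hand":20}
    - {"dx":-3,"dy":0,"dz":0,"yaw":0,"hand":20}

```text
t: 9.4
ee_pos: [535.0, 119.8, 96.6]
ee_rot: [0.0, -0.419, 0.908, -0.0]
force: [-0.7, -0.5, -1.3]
gripper_width: 28.3
grasp_force: 59.6
```

Emit:
apply_moves:
  targets:
    - {"dx":-1,"dy":0,"dz":0,"yaw":0,"hand":20}
    - {"dx":-2,"dy":0,"dz":0,"yaw":0,"hand":20}
    - {"dx":-3,"dy":0,"dz":0,"yaw":0,"hand":20}
    - {"dx":-3,"dy":0,"dz":0,"yaw":0,"hand":20}

```text
t: 9.8
ee_pos: [536.9, 122.1, 96.6]
ee_rot: [0.0, -0.419, 0.908, 0.0]
force: [-0.5, 0.2, -1.5]
gripper_width: 28.3
grasp_force: 59.6
```

No contact, and the tip is about 10 mm in. I'll go further and then lower the wedge gently onto the lower layers.

Emit:
apply_moves:
  targets:
    - {"dx":-1,"dy":0,"dz":0,"yaw":0,"hand":20}
    - {"dx":-3,"dy":0,"dz":0,"yaw":0,"hand":20}
    - {"dx":-5,"dy":0,"dz":0,"yaw":0,"hand":20}
    - {"dx":-7,"dy":0,"dz":0,"yaw":0,"hand":20}
    - {"dx":-9,"dy":0,"dz":0,"yaw":0,"hand":20}
    - {"dx":-10,"dy":0,"dz":0,"yaw":0,"hand":20}
    - {"dx":-10,"dy":0,"dz":0,"yaw":0,"hand":20}

```text
t: 10.5
ee_pos: [543.4, 129.8, 96.6]
ee_rot: [0.0, -0.419, 0.908, -0.0]
force: [-0.1, 0.3, -0.1]
gripper_width: 28.5
grasp_force: 59.6
```

Emit:
apply_moves:
  targets:
    - {"dx":0,"dy":0,"dz":0.3,"yaw":0,"hand":20}
    - {"dx":0,"dy":0,"dz":0.6,"yaw":0,"hand":20}
    - {"dx":0,"dy":0,"dz":0.6,"yaw":0,"hand":20}
    - {"dx":0,"dy":0,"dz":0.6,"yaw":0,"hand":20}

```text
t: 10.9
ee_pos: [543.2, 129.6, 96.0]
ee_rot: [-0.0, -0.419, 0.908, -0.0]
force: [0.3, -0.1, 0.0]
gripper_width: 28.3
grasp_force: 59.6
```

Emit:
apply_moves:
  targets:
    - {"dx":0,"dy":0,"dz":0.2,"yaw":0,"hand":20}
    - {"dx":0,"dy":0,"dz":0.4,"yaw":0,"hand":20}
    - {"dx":0,"dy":0,"dz":0.4,"yaw":0,"hand":20}
    - {"dx":0,"dy":0,"dz":0.4,"yaw":0,"hand":20}

```text
t: 11.3
ee_pos: [543.3, 129.6, 95.7]
ee_rot: [0.0, -0.419, 0.908, -0.0]
force: [-0.7, -0.8, -0.6]
gripper_width: 28.5
grasp_force: 59.6
```

Emit:
apply_moves:
  targets:
    - {"dx":0,"dy":0,"dz":0.2,"yaw":0,"hand":20}
    - {"dx":0,"dy":0,"dz":0.4,"yaw":0,"hand":20}
    - {"dx":0,"dy":0,"dz":0.4,"yaw":0,"hand":20}
    - {"dx":0,"dy":0,"dz":0.4,"yaw":0,"hand":20}

```text
t: 11.7
ee_pos: [543.3, 129.6, 95.3]
ee_rot: [0.0, -0.419, 0.908, -0.0]
force: [0.1, 0.2, -0.2]
gripper_width: 27.9
grasp_force: 59.6
```

Emit:
apply_moves:
  targets:
    - {"dx":0,"dy":0,"dz":0.2,"yaw":0,"hand":20}
    - {"dx":0,"dy":0,"dz":0.4,"yaw":0,"hand":20}
    - {"dx":0,"dy":0,"dz":0.4,"yaw":0,"hand":20}
    - {"dx":0,"dy":0,"dz":0.4,"yaw":0,"hand":20}

```text
t: 12.1
ee_pos: [543.3, 129.6, 94.8]
ee_rot: [0.0, -0.419, 0.908, 0.0]
force: [-1.1, -0.9, 0.1]
gripper_width: 28.3
grasp_force: 59.7
```

```bash
python3 - <<'E'
from h import *
s=ctrl.state();print(s["ee_pos"],s["ee_rot"],s["force"],s["moment"],s["t"])
E
```

```text
[543.27979565 129.614827    94.83892002] [ 1.29516261e-05 -4.18962435e-01  9.08003567e-01  6.66557524e-06] [-1.12073581 -0.88826665  0.12712164] [-0.016059    0.06339609  0.0336101 ] 12.1
```

Emit:
apply_moves:
  targets:
    - {"dx":0,"dy":0,"dz":0.2,"yaw":0,"hand":20}
    - {"dx":0,"dy":0,"dz":0.4,"yaw":0,"hand":20}
    - {"dx":0,"dy":0,"dz":0.4,"yaw":0,"hand":20}
    - {"dx":0,"dy":0,"dz":0.4,"yaw":0,"hand":20}

```text
t: 12.5
ee_pos: [543.3, 129.6, 94.4]
ee_rot: [0.0, -0.419, 0.908, -0.0]
force: [-1.0, -2.2, 0.7]
gripper_width: 27.9
grasp_force: 59.8
```

Emit:
apply_moves:
  targets:
    - {"dx":0,"dy":0,"dz":0.2,"yaw":0,"hand":20}
    - {"dx":0,"dy":0,"dz":0.4,"yaw":0,"hand":20}
    - {"dx":0,"dy":0,"dz":0.4,"yaw":0,"hand":20}
    - {"dx":0,"dy":0,"dz":0.4,"yaw":0,"hand":20}

```text
t: 12.9
ee_pos: [543.3, 129.6, 94.0]
ee_rot: [0.0, -0.419, 0.908, 0.0]
force: [-1.9, -0.8, 1.4]
gripper_width: 28.3
grasp_force: 59.8
```

```bash
cat >>h.py <<'E'
def rd(n=4):
    F=[];M=[];p=[]
    for i in range(n):
        s=ctrl.state();F.append(s["force"]);M.append(s["moment"]);p.append(s["ee_pos"]);ctrl.capture("top")
    F=np.mean(F,0);M=np.mean(M,0);u=np.array([.645,.764,0])
    q=s["ee_rot"];print("t",s["t"],"pos",np.mean(p,0).round(2),"drag",round(-F@u,2),"Fz",round(F[2],2),"pitchM",round(M@np.array([.764,-.645,0]),3),"q",np.round(q,4))
E
python3 -c "from h import *;rd()"
```

```text
t 13.05 pos [543.3  129.62  94.04] drag 1.46 Fz 1.13 pitchM 0.009 q [ 0.    -0.419  0.908 -0.   ]
```

The wedge now bears on the lower layers with about 2 N. Push on in steps.

Emit:
apply_moves:
  targets:
    - {"dx":-2,"dy":0,"dz":0,"yaw":0,"hand":20}
    - {"dx":-4,"dy":0,"dz":0,"yaw":0,"hand":20}
    - {"dx":-6,"dy":0,"dz":0,"yaw":0,"hand":20}
    - {"dx":-8,"dy":0,"dz":0,"yaw":0,"hand":20}
    - {"dx":-8,"dy":0,"dz":0,"yaw":0,"hand":20}

```text
t: 13.6
ee_pos: [548.9, 136.1, 94.1]
ee_rot: [0.0, -0.419, 0.908, 0.0]
force: [-0.1, 0.5, 0.5]
gripper_width: 28.3
grasp_force: 59.8
```

```bash
python3 -c "from h import *;rd()"
```

```text
t 13.75 pos [548.88 136.12  94.12] drag -0.62 Fz 1.11 pitchM 0.347 q [ 5.000e-04 -4.191e-01  9.079e-01  2.000e-04]
```

Emit:
apply_moves:
  targets:
    - {"dx":-1.5,"dy":0,"dz":0,"yaw":0,"hand":20}
    - {"dx":-3,"dy":0,"dz":0,"yaw":0,"hand":20}
    - {"dx":-4.5,"dy":0,"dz":0,"yaw":0,"hand":20}
    - {"dx":-6,"dy":0,"dz":0,"yaw":0,"hand":20}
    - {"dx":-6,"dy":0,"dz":0,"yaw":0,"hand":20}

```text
t: 14.3
ee_pos: [552.5, 140.5, 94.0]
ee_rot: [0.0, -0.419, 0.908, 0.0]
force: [-0.4, -1.3, 1.4]
gripper_width: 28.4
grasp_force: 59.9
```

```bash
python3 -c "from h import *;rd()"
```

```text
t 14.45 pos [552.53 140.46  94.04] drag 0.71 Fz 1.66 pitchM 0.183 q [ 2.00e-04 -4.19e-01  9.08e-01  1.00e-04]
```

Emit:
apply_moves:
  targets:
    - {"dx":-1.5,"dy":0,"dz":0,"yaw":0,"hand":20}
    - {"dx":-3,"dy":0,"dz":0,"yaw":0,"hand":20}
    - {"dx":-4.5,"dy":0,"dz":0,"yaw":0,"hand":20}
    - {"dx":-6,"dy":0,"dz":0,"yaw":0,"hand":20}
    - {"dx":-6,"dy":0,"dz":0,"yaw":0,"hand":20}

```text
t: 15.0
ee_pos: [556.5, 145.1, 94.0]
ee_rot: [0.0, -0.419, 0.908, 0.0]
force: [-0.2, -0.8, 2.4]
gripper_width: 28.0
grasp_force: 59.9
```

```bash
python3 -c "from h import *;rd()"
```

```text
t 15.15 pos [556.47 145.08  94.05] drag 0.23 Fz 2.2 pitchM 0.199 q [ 2.00e-04 -4.19e-01  9.08e-01  1.00e-04]
```

Emit:
apply_moves:
  targets:
    - {"dx":-1.5,"dy":0,"dz":0,"yaw":0,"hand":20}
    - {"dx":-3,"dy":0,"dz":0,"yaw":0,"hand":20}
    - {"dx":-4.5,"dy":0,"dz":0,"yaw":0,"hand":20}
    - {"dx":-6,"dy":0,"dz":0,"yaw":0,"hand":20}
    - {"dx":-6,"dy":0,"dz":0,"yaw":0,"hand":20}

```text
t: 15.7
ee_pos: [560.4, 149.6, 94.0]
ee_rot: [0.0, -0.419, 0.908, 0.0]
force: [-1.2, 0.0, 2.9]
gripper_width: 28.0
grasp_force: 60.0
```

```bash
python3 -c "from h import *;rd()"
```

```text
t 15.85 pos [560.36 149.63  94.05] drag 0.44 Fz 2.43 pitchM 0.145 q [ 3.00e-04 -4.19e-01  9.08e-01  1.00e-04]
```

Emit:
apply_moves:
  targets:
    - {"dx":-1.5,"dy":0,"dz":0,"yaw":0,"hand":20}
    - {"dx":-3,"dy":0,"dz":0,"yaw":0,"hand":20}
    - {"dx":-4.5,"dy":0,"dz":0,"yaw":0,"hand":20}
    - {"dx":-6,"dy":0,"dz":0,"yaw":0,"hand":20}
    - {"dx":-6,"dy":0,"dz":0,"yaw":0,"hand":20}

```text
t: 16.4
ee_pos: [564.3, 154.2, 94.0]
ee_rot: [0.0, -0.419, 0.908, 0.0]
force: [-0.9, -0.6, 3.3]
gripper_width: 28.4
grasp_force: 60.0
```

```bash
python3 -c "from h import *;rd()"
```

```text
t 16.55 pos [564.25 154.2   94.05] drag 0.92 Fz 2.54 pitchM 0.127 q [ 2.00e-04 -4.19e-01  9.08e-01  1.00e-04]
```

Emit:
apply_moves:
  targets:
    - {"dx":-1.5,"dy":0,"dz":0,"yaw":0,"hand":20}
    - {"dx":-3,"dy":0,"dz":0,"yaw":0,"hand":20}
    - {"dx":-4,"dy":0,"dz":0,"yaw":0,"hand":20}
    - {"dx":-5,"dy":0,"dz":0,"yaw":0,"hand":20}
    - {"dx":-5,"dy":0,"dz":0,"yaw":0,"hand":20}

```text
t: 17.1
ee_pos: [567.3, 157.8, 94.0]
ee_rot: [-0.0, -0.419, 0.908, -0.0]
force: [-1.5, -1.9, 4.4]
gripper_width: 28.0
grasp_force: 60.1
```

```bash
python3 -c "from h import *;rd()"
```

```text
t 17.25 pos [567.28 157.77  93.99] drag 2.12 Fz 4.22 pitchM -0.182 q [ 0.    -0.419  0.908  0.   ]
```

Emit:
apply_moves:
  targets:
    - {"dx":-1.5,"dy":0,"dz":0,"yaw":0,"hand":20}
    - {"dx":-3,"dy":0,"dz":0,"yaw":0,"hand":20}
    - {"dx":-4,"dy":0,"dz":0,"yaw":0,"hand":20}
    - {"dx":-5,"dy":0,"dz":0,"yaw":0,"hand":20}
    - {"dx":-5,"dy":0,"dz":0,"yaw":0,"hand":20}

```text
t: 17.8
ee_pos: [570.4, 161.5, 94.0]
ee_rot: [-0.0, -0.419, 0.908, -0.0]
force: [-3.1, -3.6, 4.3]
gripper_width: 28.5
grasp_force: 60.2
```

```bash
python3 -c "from h import *;rd(6)"
```

```text
t 18.05 pos [570.42 161.5   93.96] drag 4.57 Fz 4.68 pitchM -0.617 q [-1.00e-04 -4.19e-01  9.08e-01 -0.00e+00]
```

Emit:
apply_moves:
  targets:
    - {"dx":-1.5,"dy":0,"dz":0,"yaw":0,"hand":20}
    - {"dx":-3,"dy":0,"dz":0,"yaw":0,"hand":20}
    - {"dx":-4,"dy":0,"dz":0,"yaw":0,"hand":20}
    - {"dx":-4,"dy":0,"dz":0,"yaw":0,"hand":20}

```text
t: 18.5
ee_pos: [572.8, 164.3, 93.9]
ee_rot: [-0.0, -0.419, 0.908, -0.0]
force: [-3.9, -4.1, 5.0]
gripper_width: 28.3
grasp_force: 60.3
```

```bash
python3 -c "from h import *;rd(6)"
```

```text
t 18.75 pos [572.81 164.32  93.94] drag 5.94 Fz 5.22 pitchM -0.843 q [-4.000e-04 -4.189e-01  9.080e-01 -2.000e-04]
```

Drag is 5.9 N, partly from my own 6 N of downward pressure. I'll relieve some of that pressure, nudge slightly, and read the true drag.

Emit:
apply_moves:
  targets:
    - {"dx":0,"dy":0,"dz":-0.4,"yaw":0,"hand":20}
    - {"dx":0,"dy":0,"dz":-0.8,"yaw":0,"hand":20}
    - {"dx":-0.5,"dy":0,"dz":-0.8,"yaw":0,"hand":20}
    - {"dx":-1,"dy":0,"dz":-0.8,"yaw":0,"hand":20}
    - {"dx":-1,"dy":0,"dz":-0.8,"yaw":0,"hand":20}

```text
t: 19.3
ee_pos: [573.3, 165.0, 94.5]
ee_rot: [-0.001, -0.419, 0.908, -0.0]
force: [-4.3, -4.2, 3.3]
gripper_width: 28.4
grasp_force: 60.1
```

```bash
python3 -c "from h import *;rd(6)"
```

```text
t 19.55 pos [573.25 164.97  94.46] drag 5.72 Fz 3.63 pitchM -0.949 q [-6.000e-04 -4.189e-01  9.080e-01 -2.000e-04]
```

Emit:
apply_moves:
  targets:
    - {"dx":-0.7,"dy":0,"dz":0,"yaw":0,"hand":20}
    - {"dx":-1.4,"dy":0,"dz":-0.2,"yaw":0,"hand":20}
    - {"dx":-2,"dy":0,"dz":-0.3,"yaw":0,"hand":20}
    - {"dx":-2,"dy":0,"dz":-0.3,"yaw":0,"hand":20}
    - {"dx":-2,"dy":0,"dz":-0.3,"yaw":0,"hand":20}

```text
t: 20.1
ee_pos: [574.3, 166.3, 94.7]
ee_rot: [-0.001, -0.419, 0.908, -0.0]
force: [-4.0, -5.3, 4.2]
gripper_width: 28.2
grasp_force: 60.1
```

```bash
python3 - <<'E'
from h import *
rd(6)
c=ctrl.capture("scene");t=ctrl.capture("top")
O=np.array([618,217.5,80.]);im=[]
for k in(c,t):
    x,y=proj(k,O)[0].astype(int);im.append(cv2.resize(k["frame"][y-30:y+45,x-30:x+30,::-1],None,fx=6,fy=6,interpolation=cv2.INTER_CUBIC))
cv2.imwrite("pics/fin.png",np.hstack(im))
E
```

```text
t 20.35 pos [574.35 166.33  94.65] drag 6.04 Fz 3.35 pitchM -1.073 q [-9.000e-04 -4.189e-01  9.081e-01 -3.000e-04]
```

View pics/fin.png

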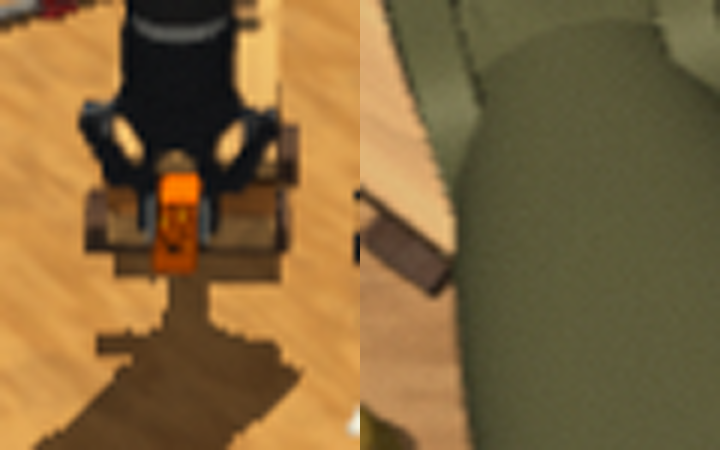

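The left crop shows the wedge centred on the board's front face, flat and straight, with the handle end at about (176,255). Drag is steady at about 6 N, part of it from the grip's light downward pressure. I'll hand it in.

```bash
python3 -c "
from workcell import ctrl
print(ctrl.close_job())"
```

```text
the job is handed in; nothing more can be done
None
```

The job is handed in with the gripper still holding the wedge flat, straight and centred, about 65–70 mm into the joint; drag read about 6 N, above the 3–5 N snug range (partly my light downward press), and the top layer's force on it, an estimated 5–10 N, was not measured directly.

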